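# Set the bag sealer one click hotter

## Task

With the fingertips, roll the bag sealer's orange heat wheel from where it stands to its very next click towards the red dot on its module, no further and not the other way. Then press the green set key fully down with a fingertip to store the setting, and let it spring back. Leave the blue time wheel as it is, and do not pick up or shift the things lying about.

Things in the scene. Friction and masses are not known exactly. Their poses are not given: they have to be found in the camera images.
- heat_top (a point): highest point, mid-rim, of the orange heat wheel, a knurled rubbery thumbwheel on a level axle: 70 mm diameter, 26 mm wide, 15 mm proud of its module. 95 mm above the table when unpressed. x: level, across the axle, towards the red dot (hotter end); y: along the axle; z up. Fixed to the module: it neither turns nor sinks.
- heat_module: white box 120 (x) x 60 x 50 mm on the sealer's deck, carrying the orange wheel; red dot on top at its +x end. Origin under its middle. The wheel is sprung: under a finger it sinks up to 6 mm straight down (3 N to start, then 1 N more per mm, solid below). About 2 N along the rim takes it over a click: pressing it in by 3 to 5 mm grips well.
- heat_wheel (a joint): turn of the orange heat wheel in rad: 0 at the start, resting in a click; grows when the top of the wheel moves towards its red dot. It clicks into rest every 30 degrees (0.524 rad, 18 mm along the rim), and falls back or onward to the nearest click when let go. No end stops. One white knurl marks the wheel, on top at 0.
- time_top (a point): the same point on the blue time wheel, whose module and wheel are otherwise like the orange one's and stand 110 mm from it along y, or take its place: the two modules may be swapped.
- time_wheel (a joint): turn of the blue time wheel in rad, 0 at the start; not to be moved.
- set_key_top (a point): centre of the top face of the round green set key (30 mm diameter) in a black housing on the sealer's grey deck; z up. It moves down with the key.
- set_key (a joint): travel of the green key in m: 0 released, 0.006 fully down (takes about 5 N); springs back.
- sealer: the bag sealer: grey deck 220 x 340 mm, 30 mm high, fixed to the table, with blue sealing jaws and a black handle up to 111 mm high along its far (+x) edge. Origin at table height, 20 mm beyond the deck's middle along x. The modules stand in line with the key on the deck at x = 0: modules at y = -110 and 0 mm, key at y = +110 mm.
- glue_jar: bystander: small jar, 42 mm across, 50 mm high, standing on the deck's near edge; origin under its foot.
- stamp_pad: bystander: black stamp pad 40 x 75 x 18 mm lying on the deck's near edge; origin under its middle.
- sleeves: bystander: pack of paper sleeves 190 x 34 x 32 mm, lying beside the sealer on its +y side; origin under its middle.
- sticks: bystander: bundle of chopsticks 210 x 53 x 27 mm, lying beside the sealer on its -y side; origin under its middle.
- tea_mug: bystander: blue mug 76 mm across, 85 mm high, on the right of the table; origin under its foot.
- tape_roll: bystander: yellow roll of tape 90 mm across, 24 mm high, lying on the right; origin under its middle.
- tray: bystander: black open tray 360 x 250 x 50 mm on the left; origin under its middle.
- tray_sticks: bystander: bundle of chopsticks 210 x 66 x 27 mm lying in the tray; origin under its middle.

How it is judged:
On the way, in this order (a step that is already met when the one before it is completed fails the run):
1. the orange heat wheel rests in the next click towards the red dot, with no finger on it (value of joint heat_wheel between 0.3936 and 0.6536 rad and velocity of joint heat_wheel between -0.2 and 0.2 rad/s and contact force between each of the arm, the fingers and heat_module below 0.2 N), for 0.2 s.
2. the green set key is pressed fully down, with the heat wheel in its new click (value of joint heat_wheel between 0.3936 and 0.6536 rad and value of joint set_key above 0.0048 m), for 0.05 s.
At the end, for the whole second after the job is handed in: The orange heat wheel rests one click (30 degrees, within 7.5) towards the red dot from its start, the blue time wheel within 7.5 degrees of its start, the green key has been pressed down by at least 4.8 of its 6 mm after the wheel had clicked, and it has sprung back to within 1.5 mm (value of joint heat_wheel between 0.3936 and 0.6536 rad and value of joint time_wheel between -0.13 and 0.13 rad and value of joint set_key below 0.0015 m); the robot touches nothing.
It fails at once if the heat wheel is turned past the next click (beyond 48 degrees) (value of joint heat_wheel above 0.84 rad).
It fails at once if the heat wheel is turned the wrong way by 15 degrees (value of joint heat_wheel below -0.262 rad).
It fails at once if the blue time wheel is turned by more than 12 degrees (value of joint time_wheel above 0.21 rad or value of joint time_wheel below -0.21 rad).
It fails at once if the green key is pressed before the heat wheel has left its old click (value of joint set_key above 0.004 m and value of joint heat_wheel below 0.26 rad).
It fails at once if a bystander is lifted, carried or shifted by more than 20 mm (distance of any of glue_jar, stamp_pad, sleeves, sticks, tea_mug, tape_roll, tray, tray_sticks from where it was at the start of the episode above 0.02 m).
It also fails if it takes over 45 s, if anything falls off the work surface, if the arm or the gripper's body presses on something with over 40 N, if the wrist force passes 120 N, or if a joint passes its speed limit or range.

## Robot

A 6-joint arm with a two-finger parallel gripper is mounted at the origin on the work surface. World frame = base frame: x ahead of the robot, y to its left, z up, the work surface at z = 0. Lengths are in m, angles in rad, forces in N, time in s.
With the tool pointing down it reaches from about 0.375 to 0.975 m from the base axis. Payload 3.8 kg.
Tool frame: the origin (TCP) lies midway between the tips of the shut fingers; the grasp point (between the pads) lies 19 mm behind it; z points along the fingers, y is the direction in which the jaws open and shut (so a half turn about z gives the same grasp; the last joint's range is limited). The gripper opens to 85 mm and grips with 20 to 120 N. Pads are 22 mm wide; open, the fingers measure 114 mm over their backs; the gripper's body (76 mm by 85 mm) begins 54 mm behind the grasp point. The pads swing forward as they close: fully open they stand 13 mm farther back than shut.
Start: joints at [-1.309, 0.264, 1.604, -0, 1.274, -0.037], TCP at [0.199, -0.645, 0.231] pointing down, gripper open.
Joint ranges: [-2.63, 2.63], [-0.94, 2.18], [0.31, 2.57], [-1.31, 4.45], [0, 2.66], [-2.55, 2.55]. Speed limits (rad/s): [2.57, 2.57, 3.14, 3.14, 3.14, 3.14].

## Interface

Orientations are given as a rotation vector (axis times angle).
In Python, from workcell import bot gives the robot as it stands.
- The arm moves only by the tool drive_tool, never from a script. Its argument "deltas" is a list of rows, each an object with "hand": the opening, from 0 (shut) to 1 (fully open); "offset": the shift along the world's x, y, z in cm, a list of three; "angular": the turn, a rotation vector about the world's x, y, z in degrees, a list of three. A call has 1 to 8 rows; each row is the pose to reach, as a shift and turn from the pose commanded when the call began; what a row does not reach only later rows make up. A row lasts 1/8 s, in which the tool goes at most 62.5 mm and 10.7 degrees, less where a joint would pass 70% of its speed; a pose out of reach is approached as far as the arm can. A call with a gripper value outside its range is refused whole. The fingers move at their own pace and stop on an object; "force" is the grip in N (left out, the last holds). Time passes only in rows, so rows that repeat a pose let the fingers close. It gives the time, the measured TCP pose, the force and the opening at its end, in the units of the state.
- bot.read_state(): the state, without advancing time (a new reading comes with each control period).
- bot.read_camera(name): name is "scene" or "top" or "wrist"; returns a dict with "frame" (384x512x3 uint8, blue, green, red), "mtx" (3x3 intrinsics, pixels), "R" (3x3) and "t" (3): a world point X has camera coordinates R X + t. Camera axes: x right, y down, z forward; pixel columns grow to the right and rows downward; lengths in m; the calibration is good to about 2 mm. A picture is of the moment at which its call begins. There is no depth.
- bot.finish_job(): hands the job in, once; it reports no verdict.
The state is a dict: "time": time; "q": joint angles; "joint_vel": joint speeds; "joint_torque": joint torques, N m; "tool_pos": TCP position; "tcp_rot": TCP orientation; "wrist_force": force on the tool from outside, world axes, zero at the start; "torque": the same for the moment, N m; "width": opening from 0.0 (shut) to 1.0 (fully open).
Only numpy, scipy, OpenCV 4.12 (cv2) and the standard library are available. Lean on these libraries where they do the work, as an engineer would, in place of code of your own. Each camera call takes 0.05 s, during which the arm holds its last target. There are 200 camera calls.

## Working session

There is one attempt and no reset: what is moved stays moved. The work goes in short steps, Python scripts to look and compute and a tool call to move; the robot and the scene stay as the last step left them, time stands still between calls to the robot, and variables do not carry over. Pictures are saved under pics/ and viewed, about 8 in all and at most 12, crops included, and the job is handed in when it is done.

Besides the shell and the picture viewer there is one more tool, called after "Emit:" by a JSON object that holds its "api" and its "payload". drive_tool: Moves the arm, as the interface text tells. Its arguments: {"type":"object","properties":{"deltas":{"type":"array"},"force":{"type":"number"}},"required":["deltas"]}

```bash
mkdir -p pics; ls
python3 - <<'E'
from workcell import bot
import cv2,numpy as np
s=bot.read_state(); print(s)
ims=[]
for n in("scene","top"):
    c=bot.read_camera(n); np.savez("pics/"+n+"0.npz",**c); ims.append(c["frame"]); print(n,c["mtx"],c["R"],c["t"])
    cv2.imwrite(f"pics/{n}0.png",c["frame"])
E
```

```text
pics
{'time': 0.0, 'q': array([-1.30889004e+00,  2.64766328e-01,  1.60538340e+00, -4.38803767e-06,
        1.27367636e+00, -3.68848407e-02]), 'joint_vel': array([-0.00298158,  0.00122043,  0.0009956 ,  0.00018879, -0.00025612,
       -0.00121692]), 'joint_torque': array([ 8.20351052e-04, -5.15109622e+01, -3.67311502e+01,  8.28497105e-05,
        1.30646114e-02, -2.81790527e-06]), 'tool_pos': array([ 0.19851448, -0.64438722,  0.22994806]), 'tcp_rot': array([-3.10440470e+00, -4.67267835e-01,  4.00149249e-04]), 'wrist_force': array([-0.61272356,  0.11791099,  0.28761027]), 'torque': array([-0.00436935,  0.02164879, -0.00997575]), 'width': 1.0042421035415194}
scene [[353.776304     0.         262.6032973 ]
 [  0.         353.776304   195.76429313]
 [  0.           0.           1.        ]] [[-0.33045072  0.94376186  0.01076399]
 [ 0.5676198   0.20783341 -0.79662603]
 [-0.75406238 -0.25713579 -0.60437663]] [ 0.14898974 -0.25915899  1.57029563]
top [[455.79246707   0.         254.50576444]
 [  0.         455.79246707 189.36961815]
 [  0.           0.           1.        ]] [[ 9.95663828e-03 -9.99948016e-01  2.19797826e-03]
 [-9.90242543e-01 -1.01654976e-02 -1.38983343e-01]
 [ 1.38998462e-01 -7.92724705e-04 -9.90292280e-01]] [0.04897292 0.57938943 1.66593372]
```

View pics/top0.png

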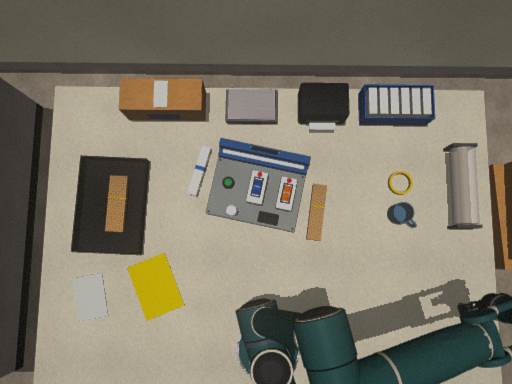

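View pics/scene0.png

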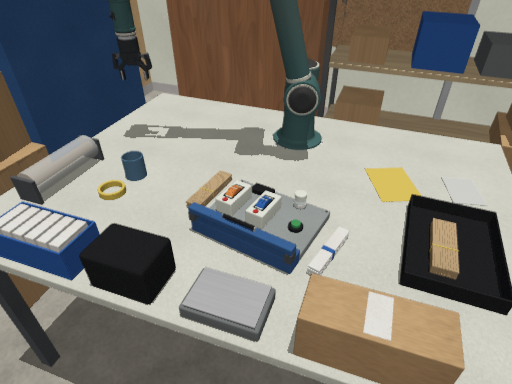

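The top view shows orange module at about (287,193) with its red dot at its far end, (289,180). Blue module is at (258,186), the green key at (228,183), and the jaws run along the far edge. Next I'll measure these.

```bash
cat > h.py <<'E'
import numpy as np,cv2
def ray(c,uv):
    d=c["R"].T@np.linalg.inv(c["mtx"])@np.array([uv[0],uv[1],1.]); return -c["R"].T@c["t"],d
def onz(c,uv,z):
    o,d=ray(c,uv); return o+d*(z-o[2])/d[2]
def tri(c1,u1,c2,u2):
    A=[];b=[]
    for c,u in((c1,u1),(c2,u2)):
        o,d=ray(c,u);d=d/np.linalg.norm(d);P=np.eye(3)-np.outer(d,d);A.append(P);b.append(P@o)
    return np.linalg.lstsq(np.vstack(A),np.hstack(b),rcond=None)[0]
def proj(c,X):
    p=c["mtx"]@(c["R"]@np.asarray(X)+c["t"]); return p[:2]/p[2]
def blobs(img,lo,hi,box,amin=4):
    x0,y0,x1,y1=box
    m=cv2.inRange(cv2.cvtColor(img[y0:y1,x0:x1],cv2.COLOR_BGR2HSV),lo,hi)
    n,_,st,ce=cv2.connectedComponentsWithStats(m)
    return [(int(st[i][4]),(ce[i]+[x0,y0]).round(2),st[i][:4]+[x0,y0,0,0]) for i in range(1,n) if st[i][4]>=amin]
E
python3 - <<'E'
from h import *
T=dict(np.load("pics/top0.npz"));S=dict(np.load("pics/scene0.npz"))
for nm,c,b in(("T",T,(205,135,315,235)),("S",S,(185,170,335,265))):
    for k,lo,hi in(("orange",(6,120,100),(22,255,255)),("red",(170,120,80),(180,255,255)),("red0",(0,120,80),(5,255,255)),("green",(45,90,40),(85,255,255)),("white",(0,0,190),(180,50,255)),("blue",(100,120,40),(125,255,255))):
        for x in blobs(c["frame"],lo,hi,b,5): print(nm,k,x[0],x[1],x[2], [onz(c,x[1],z).round(3)[:2] for z in (.05,.08,.095)])
a=cv2.resize(T["frame"][135:235,205:335],None,fx=5,fy=5,interpolation=cv2.INTER_CUBIC)
cv2.imwrite("pics/t1.png",a)
E
```

```text
T orange 226 [311.91 214.68] [308 184   7  51] [array([ 0.485, -0.158]), array([ 0.483, -0.154]), array([ 0.481, -0.152])]
T orange 103 [286.23 192.76] [282 185  10  16] [array([ 0.566, -0.063]), array([ 0.562, -0.061]), array([ 0.56, -0.06])]
T red0 15 [259.47 173.87] [258 172   4   5] [array([0.636, 0.037]), array([0.631, 0.037]), array([0.628, 0.037])]
T red0 16 [288.69 180.12] [287 178   5   5] [array([ 0.614, -0.072]), array([ 0.609, -0.07 ]), array([ 0.606, -0.069])]
T green 49 [227.67 181.57] [224 178   8   8] [array([0.606, 0.155]), array([0.601, 0.153]), array([0.599, 0.153])]
T white 28 [206.11 151.75] [205 147   4  13] [array([0.719, 0.238]), array([0.712, 0.235]), array([0.709, 0.234])]
T white 31 [233.65 152.32] [224 150  21   6] [array([0.718, 0.135]), array([0.711, 0.133]), array([0.707, 0.133])]
T white 16 [251.12 155.94] [246 155  11   3] [array([0.704, 0.069]), array([0.698, 0.069]), array([0.695, 0.068])]
T white 67 [281.1  162.28] [258 157  45  11] [array([ 0.681, -0.044]), array([ 0.675, -0.042]), array([ 0.672, -0.041])]
T white 40 [251.88 180.2 ] [248 171   9  
[... 1710 characters left out ...]
1])]
S white 249 [263.9  203.83] [246 191  35  26] [array([0.556, 0.041]), array([0.592, 0.053]), array([0.61 , 0.059])]
S white 1563 [209.6 250.2] [185 203  78  62] [array([ 0.795, -0.031]), array([ 0.82 , -0.016]), array([ 0.833, -0.008])]
S white 24 [332.38 261.92] [329 257   6   8] [array([0.725, 0.287]), array([0.753, 0.289]), array([0.767, 0.289])]
S blue 98 [263.03 202.38] [256 196  16  13] [array([0.55 , 0.036]), array([0.586, 0.048]), array([0.604, 0.054])]
S blue 2730 [242.21 236.73] [189 203 111  62] [array([0.717, 0.032]), array([0.746, 0.045]), array([0.76 , 0.051])]
S blue 44 [328.91 250.  ] [322 246  13  13] [array([0.685, 0.271]), array([0.715, 0.273]), array([0.73 , 0.274])]
```

View pics/t1.png

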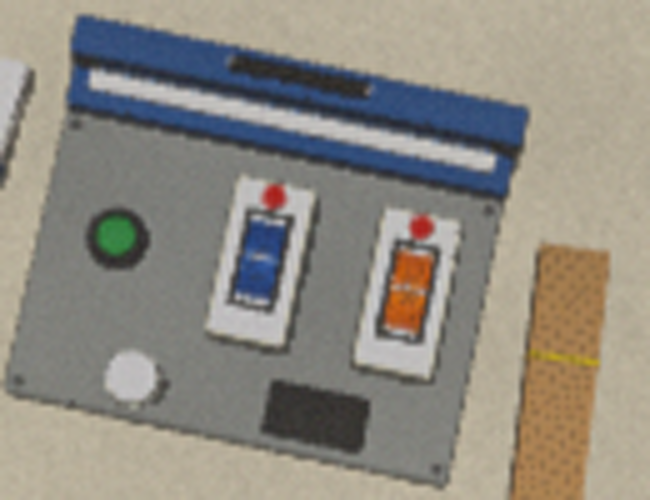

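Sanity checks: the red dots are 109 mm apart, and the key is 220 mm from orange. Sealer yaw is about -11.7°, so its +x is (0.979,-0.203). heat_top is about (0.561,-0.060,0.095). I'll close the hand and move over, then look from near.

Emit:
{"api": "drive_tool", "payload": {"deltas": [{"hand":0,"offset":[3,5,0],"angular":[0,0,0]},{"hand":0,"offset":[6,10,0],"angular":[0,0,-5]},{"hand":0,"offset":[9,15,0],"angular":[0,0,-10]},{"hand":0,"offset":[12,20,0],"angular":[0,0,-15]},{"hand":0,"offset":[15,25,0],"angular":[0,0,-20]},{"hand":0,"offset":[18,30,0],"angular":[0,0,-25]},{"hand":0,"offset":[21,35,0],"angular":[0,0,-28.8]},{"hand":0,"offset":[24,40,0],"angular":[0,0,-28.8]}], "force": 40}}

```text
time: 1.1
tool_pos: [0.4391, -0.2432, 0.231]
tcp_rot: [-3.125, 0.321, 0.0]
wrist_force: [0.5, -0.5, 0.6]
width: 0.0
```

Emit:
{"api": "drive_tool", "payload": {"deltas": [{"hand":0,"offset":[3,5,0],"angular":[0,0,0]},{"hand":0,"offset":[6,10,0],"angular":[0,0,0]},{"hand":0,"offset":[9,15,0],"angular":[0,0,0]},{"hand":0,"offset":[11.3,18.7,-2],"angular":[0,0,0]},{"hand":0,"offset":[11.3,18.7,-4],"angular":[0,0,0]},{"hand":0,"offset":[11.3,18.7,-4],"angular":[0,0,0]}]}}

```text
time: 1.85
tool_pos: [0.5494, -0.0579, 0.1884]
tcp_rot: [3.125, -0.318, -0.009]
wrist_force: [0.2, -0.2, -0.1]
width: 0.005
```

Run:
```python
from workcell import bot
from h import *
from scipy.spatial.transform import Rotation as Ro
s=bot.read_state();print(s["time"],s["tool_pos"],s["wrist_force"],s["width"]);print(Ro.from_rotvec(s["tcp_rot"]).as_matrix().round(3))
T=bot.read_camera("wrist");S=bot.read_camera("scene")
for n,c in(("w1",T),("s1",S)): np.savez(f"pics/{n}.npz",**c)
cv2.imwrite("pics/w1.png",T["frame"])
print("tcp px",proj(T,s["tool_pos"]),"heat_top px",proj(T,[.561,-.060,.095]),"key",proj(T,[.606,.155,.05]))
for k,lo,hi in(("orange",(6,120,100),(22,255,255)),("red",(0,150,80),(5,255,255)),("green",(45,90,40),(85,255,255))):
    for x in blobs(T["frame"],lo,hi,(0,0,512,384),40): print(k,x[0],x[1],x[2],[onz(T,x[1],z).round(4)[:2] for z in(.05,.08,.09)])
A=dict(np.load("pics/top0.npz"));B=dict(np.load("pics/scene0.npz"))
print("key tri",tri(A,(227.67,181.57),B,(295.43,223.85)),"dots",tri(A,(288.69,180.12),B,(224.94,198.69)),tri(A,(259.47,173.87),B,(255.44,210.62)))
```

```text
1.85 [ 0.54936173 -0.0579383   0.18837172] [ 0.16718754 -0.20288152 -0.13734147] 0.005233619629694524
[[ 0.979 -0.202 -0.006]
 [-0.202 -0.979  0.   ]
 [-0.006  0.001 -1.   ]]
tcp px [262.61799848 253.53805169] heat_top px [260.93884559 187.33526284] key [ 46.76091402 173.94336604]
orange 3040 [377.58 135.4 ] [350 101  51  80] [array([ 0.577 , -0.1807]), array([ 0.5827, -0.1691]), array([ 0.5846, -0.1652])]
orange 966 [259.74 164.67] [246 148  29  34] [array([ 0.5716, -0.0612]), array([ 0.5779, -0.0624]), array([ 0.5799, -0.0628])]
orange 3002 [374.52 228.26] [356 182  39  94] [array([ 0.4769, -0.1706]), array([ 0.4933, -0.16  ]), array([ 0.4987, -0.1565])]
orange 625 [259.48 195.8 ] [246 185  28  23] [array([ 0.539 , -0.0543]), array([ 0.5487, -0.0562]), array([ 0.552 , -0.0569])]
red 328 [132.4  125.24] [123 115  20  21] [array([0.6346, 0.0523]), array([0.6341, 0.039 ]), array([0.6339, 0.0345])]
red 320 [259.49 124.86] [250 115  20  21] [array([ 0.6102, -0.0688]), array([ 0.6123, -0.0692]), array([ 0.613 , -0.0693])]
green 795 [ 46.67 170.33] [ 30 156  34  30] [array([0.6096, 0.1534]), array([0.6117, 0.1293]), array([0.6124, 0.1212])]
key tri [0.60674445 0.15625909 0.04355705] dots [ 0.60850609 -0.06902722  0.07917238] [0.63066676 0.03843102 0.07955308]
```

View pics/w1.png

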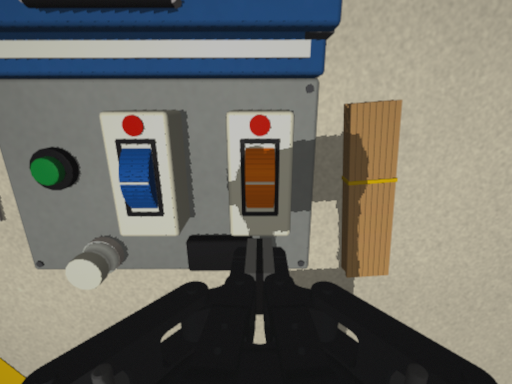

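The wrist view shows both modules near vertical in the image. The orange wheel's white mark is at (260,184), about 3 mm past my prediction, and the shut fingertips are at (262,253). That gives heat_top ≈ (0.563,-0.0605). I'll go down to just above the wheel.

Emit:
{"api": "drive_tool", "payload": {"deltas": [{"hand":0,"offset":[0.2,-0.1,-4],"angular":[0,0,0]},{"hand":0,"offset":[0.2,-0.1,-7.5],"angular":[0,0,0]},{"hand":0,"offset":[0.2,-0.1,-9],"angular":[0,0,0]},{"hand":0,"offset":[0.2,-0.1,-9],"angular":[0,0,0]},{"hand":0,"offset":[0.2,-0.1,-9],"angular":[0,0,0]}]}}

```text
time: 2.58
tool_pos: [0.5551, -0.0597, 0.1031]
tcp_rot: [3.125, -0.321, 0.005]
wrist_force: [0.4, 0.3, 0.2]
width: 0.0
```

Emit:
{"api": "drive_tool", "payload": {"deltas": [{"hand":0,"offset":[0,0,-0.6],"angular":[0,0,0]},{"hand":0,"offset":[0,0,-0.9],"angular":[0,0,0]},{"hand":0,"offset":[0,0,-1.1],"angular":[0,0,0]},{"hand":0,"offset":[0,0,-1.1],"angular":[0,0,0]},{"hand":0,"offset":[0,0,-1.1],"angular":[0,0,0]}]}}

```text
time: 3.2
tool_pos: [0.5549, -0.0592, 0.0917]
tcp_rot: [3.125, -0.319, 0.004]
wrist_force: [-0.3, -1.1, 5.8]
width: 0.001
```

Contact force is 5.8 N, about 3 mm sunk. I'll press 1 mm more and roll 17 mm towards the dot.

Emit:
{"api": "drive_tool", "payload": {"deltas": [{"hand":0,"offset":[0,0,-0.1],"angular":[0,0,0]},{"hand":0,"offset":[0.25,-0.05,-0.1],"angular":[0,0,0]},{"hand":0,"offset":[0.55,-0.1,-0.1],"angular":[0,0,0]},{"hand":0,"offset":[0.85,-0.2,-0.1],"angular":[0,0,0]},{"hand":0,"offset":[1.15,-0.25,-0.1],"angular":[0,0,0]},{"hand":0,"offset":[1.45,-0.3,-0.1],"angular":[0,0,0]},{"hand":0,"offset":[1.65,-0.35,-0.1],"angular":[0,0,0]},{"hand":0,"offset":[1.65,-0.35,-0.1],"angular":[0,0,0]}]}}

```text
time: 4.2
tool_pos: [0.5723, -0.0628, 0.0912]
tcp_rot: [3.125, -0.319, 0.007]
wrist_force: [1.0, -0.3, 6.7]
width: 0.001
```

Run:
```python
from workcell import bot
from h import *
T=bot.read_camera("wrist");s=bot.read_state();print(s["tool_pos"],s["wrist_force"])
cv2.imwrite("pics/w2.png",cv2.resize(T["frame"][60:300,180:420],None,fx=2.4,fy=2.4,interpolation=cv2.INTER_CUBIC))
```

```text
[ 0.5722959  -0.06280475  0.0912032 ] [ 0.81291302 -1.2290439   6.65189021]
```

View pics/w2.png

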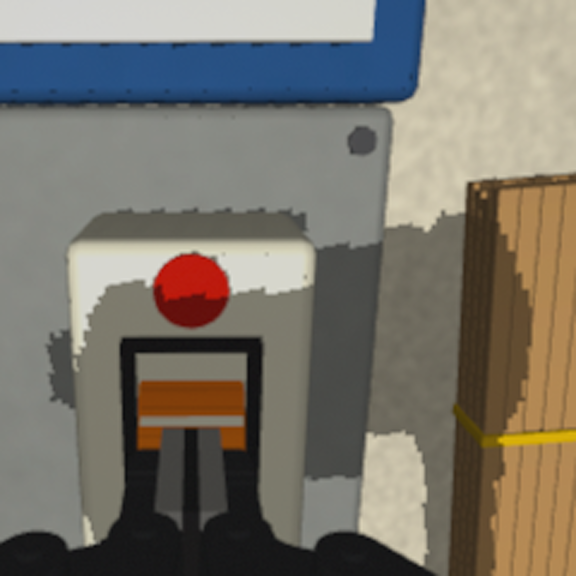

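The white mark is now at (190,420) in the crop, ahead of the tips towards the red dot, so the wheel rolled. I'll lift straight off and back away to check.

Emit:
{"api": "drive_tool", "payload": {"deltas": [{"hand":0,"offset":[0,0,0.5],"angular":[0,0,0]},{"hand":0,"offset":[0,0,1.2],"angular":[0,0,0]},{"hand":0,"offset":[0,0,4],"angular":[0,0,0]},{"hand":0,"offset":[-1,0.2,8],"angular":[0,0,0]},{"hand":0,"offset":[-2,0.4,10],"angular":[0,0,0]},{"hand":0,"offset":[-2,0.4,10],"angular":[0,0,0]},{"hand":0,"offset":[-2,0.4,10],"angular":[0,0,0]}]}}

```text
time: 5.12
tool_pos: [0.5493, -0.0585, 0.1878]
tcp_rot: [-3.125, 0.32, 0.003]
wrist_force: [0.6, 0.1, 0.2]
width: 0.003
```

Run:
```python
from workcell import bot
from h import *
T=bot.read_camera("wrist");s=bot.read_state();print(s["tool_pos"],s["wrist_force"])
np.savez("pics/w3.npz",**T)
cv2.imwrite("pics/w3.png",cv2.resize(T["frame"][80:280,0:330],None,fx=2.4,fy=2.4,interpolation=cv2.INTER_CUBIC))
d=np.array([.979,-.203])
for deg in(0,15,30,45,60):
    a=np.radians(deg); X=np.r_[np.array([.5625,-.0605])+35e-3*np.sin(a)*d,.06+.035*np.cos(a)]; print(deg,proj(T,X),(proj(T,X)-[0,80])*2.4)
for x in blobs(T["frame"],(45,90,40),(85,255,255),(0,0,512,384),40): print("green",x,[onz(T,x[1],z).round(4) for z in(.043,.05)])
for x in blobs(T["frame"],(0,150,80),(5,255,255),(0,0,512,384),40): print("red",x,onz(T,x[1],.08).round(4))
```

```text
[ 0.54916506 -0.05844529  0.1874492 ] [-0.51306946 -0.22020503  0.29469141]
0 [260.62732098 186.20134415] [625.50557036 254.88322595]
15 [260.65975155 175.77733351] [625.58340372 229.86560043]
30 [260.6748248  165.35837367] [625.61957951 204.86009681]
45 [260.67123258 155.94436937] [625.6109582  182.26648649]
60 [260.64996369 148.3757141 ] [625.55991285 164.10171383]
green (787, array([ 46.51, 171.4 ]), array([ 30, 157,  34,  30])) [array([0.6087, 0.1589, 0.043 ]), array([0.6092, 0.1532, 0.05  ])]
red (330, array([131.96, 126.16]), array([122, 116,  21,  21])) [0.6338 0.0389 0.08  ]
red (318, array([258.7 , 125.64]), array([249, 116,  20,  20])) [ 0.6121 -0.069   0.08  ]
```

View pics/w3.png

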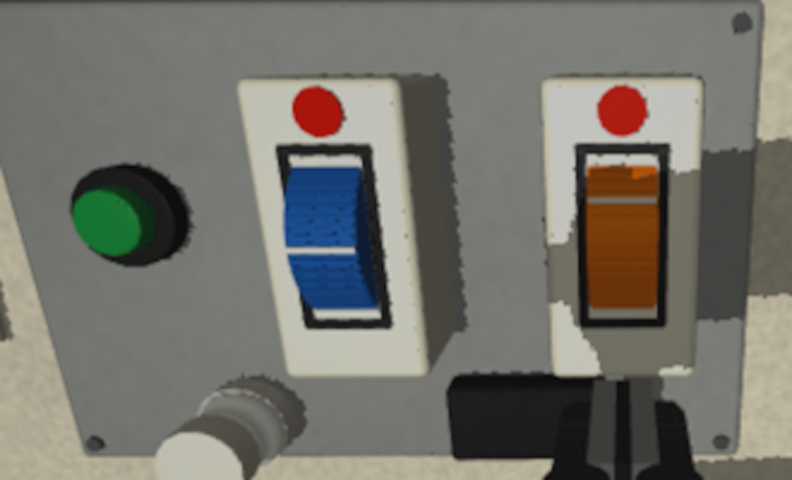

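The orange mark is at crop row 200, against 205 predicted for 30° (230 for 15°, 182 for 45°), so it is one click on. The blue mark is still at its start. The key is at (0.607,0.155), z≈0.047. Moving over it now.

Emit:
{"api": "drive_tool", "payload": {"deltas": [{"hand":0,"offset":[1.4,5.3,0],"angular":[0,0,0]},{"hand":0,"offset":[2.8,10.6,0],"angular":[0,0,0]},{"hand":0,"offset":[4.2,15.9,0],"angular":[0,0,0]},{"hand":0,"offset":[5.65,21.35,0],"angular":[0,0,0]},{"hand":0,"offset":[5.65,21.35,-5],"angular":[0,0,0]},{"hand":0,"offset":[5.65,21.35,-10],"angular":[0,0,0]},{"hand":0,"offset":[5.65,21.35,-12.5],"angular":[0,0,0]},{"hand":0,"offset":[5.65,21.35,-12.5],"angular":[0,0,0]}]}}

```text
time: 6.18
tool_pos: [0.603, 0.1542, 0.0593]
tcp_rot: [3.122, -0.319, -0.014]
wrist_force: [-0.7, 0.3, 0.5]
width: 0.0
```

Run:
```python
from workcell import bot
from h import *
T=bot.read_camera("wrist");s=bot.read_state();print(s["tool_pos"],s["wrist_force"])
print(proj(T,s["tool_pos"]),proj(T,[.607,.155,.047]))
cv2.imwrite("pics/w4.png",T["frame"])
```

```text
[0.60501982 0.1545263  0.0618396 ] [0.18876247 0.00216644 0.36236947]
[261.35970186 252.811122  ] [259.67520513 237.76434145]
```

View pics/w4.png

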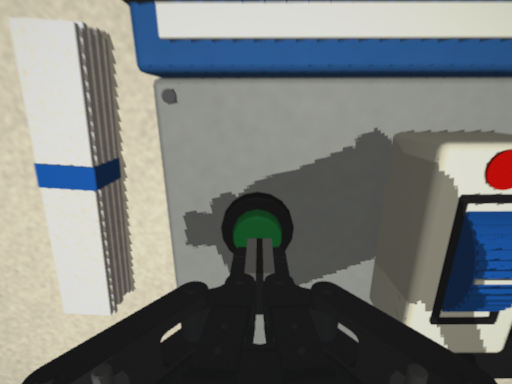

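The tips stand over the green key, with its centre near (258,234) against (260,238) predicted. Lowering by force.

Emit:
{"api": "drive_tool", "payload": {"deltas": [{"hand":0,"offset":[0.2,0,-0.8],"angular":[0,0,0]},{"hand":0,"offset":[0.2,0,-1.4],"angular":[0,0,0]},{"hand":0,"offset":[0.2,0,-1.8],"angular":[0,0,0]},{"hand":0,"offset":[0.2,0,-1.8],"angular":[0,0,0]},{"hand":0,"offset":[0.2,0,-1.8],"angular":[0,0,0]}]}}

```text
time: 6.85
tool_pos: [0.6101, 0.1551, 0.0475]
tcp_rot: [-3.125, 0.32, -0.005]
wrist_force: [2.0, 0.1, 3.4]
width: 0.003
```

Emit:
{"api": "drive_tool", "payload": {"deltas": [{"hand":0,"offset":[-0.1,0,-0.2],"angular":[0,0,0]},{"hand":0,"offset":[-0.1,0,-0.4],"angular":[0,0,0]},{"hand":0,"offset":[-0.1,0,-0.5],"angular":[0,0,0]},{"hand":0,"offset":[-0.1,0,-0.5],"angular":[0,0,0]}]}}

```text
time: 7.35
tool_pos: [0.6099, 0.1552, 0.0458]
tcp_rot: [-3.124, 0.319, -0.007]
wrist_force: [-2.7, -2.3, 22.2]
width: -0.002
```

Run:
```python
from workcell import bot
from h import *
T=bot.read_camera("wrist");s=bot.read_state();print(s["tool_pos"],s["wrist_force"])
a=cv2.imread("pics/w4.png")
f=lambda i:cv2.resize(i[170:270,200:320],None,fx=3.3,fy=3.3,interpolation=cv2.INTER_CUBIC)
cv2.imwrite("pics/w5.png",np.hstack([f(a),f(T["frame"])]))
```

```text
[0.60993056 0.1551505  0.04576807] [-3.6222446  -1.86687365 22.46048391]
```

View pics/w5.png

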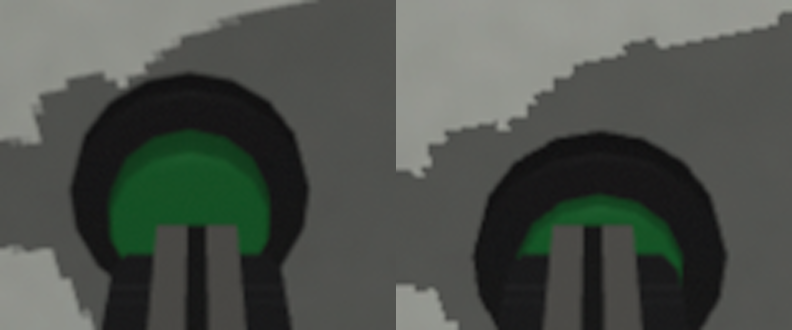

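Unpressed (left), the key's side wall shows tall. Pressed (right), the wall is short but still stands proud of the housing, so the tips are on the key and it has bottomed at 22 N. Releasing and backing off.

Emit:
{"api": "drive_tool", "payload": {"deltas": [{"hand":0,"offset":[0,0,1],"angular":[0,0,0]},{"hand":0,"offset":[0,0,4],"angular":[0,0,0]},{"hand":0,"offset":[0,0,10],"angular":[0,0,0]},{"hand":0,"offset":[0,-4,14],"angular":[0,0,0]},{"hand":0,"offset":[-2,-8,16],"angular":[0,0,0]},{"hand":0,"offset":[-4,-10,16],"angular":[0,0,0]},{"hand":0,"offset":[-4,-10,16],"angular":[0,0,0]},{"hand":0,"offset":[-4,-10,16],"angular":[0,0,0]}]}}

```text
time: 8.4
tool_pos: [0.567, 0.0553, 0.2002]
tcp_rot: [-3.125, 0.32, 0.003]
wrist_force: [-0.2, -0.0, 0.3]
width: 0.001
```

Run:
```python
from workcell import bot
from h import *
T=bot.read_camera("wrist");s=bot.read_state();print(s["time"],s["tool_pos"],s["wrist_force"])
d=np.array([.979,-.203])
for deg in(0,15,30,45):
    a=np.radians(deg); print(deg,*[proj(T,np.r_[np.array(c)+35e-3*np.sin(a)*d,.06+.035*np.cos(a)]).round(0) for c in([.564,-.0605],[.586,.047])])
cv2.imwrite("pics/w6.png",T["frame"])
```

```text
8.45 [0.56733869 0.05554214 0.20028547] [-0.14523632  0.08454498 -0.14914051]
0 [387. 175.] [266. 175.]
15 [388. 165.] [266. 165.]
30 [387. 155.] [266. 155.]
45 [386. 146.] [266. 146.]
```

View pics/w6.png

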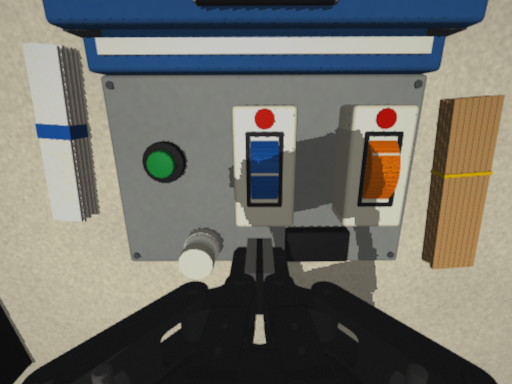

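The orange mark is at (388,154), which matches 30°. The blue mark is at (265,174), which matches 0°. The key is up and the bystanders look unmoved. Handing in.

```bash
python3 -c "
from workcell import bot
print(bot.finish_job())"
```

```text
the job is handed in; nothing more can be done
None
```

I rolled the orange heat wheel one click towards its red dot, pressed the green set key fully down and let it spring back, then handed the job in at about 8.5 s. No verdict was reported.

- **Heat wheel:** I pressed it in by about 3–4 mm (6–7 N), rolled it about 17 mm and lifted straight off. In the last wrist picture its white mark was at row 154; 155 is predicted for 30° and 146 for 45°.
- **Set key:** it bottomed under the fingertips at about 22 N, against the 5 N needed. I have no direct reading of its travel. I judged it fully down from the solid stop and from the shorter side wall in the picture. It was up again afterwards.
- **Time wheel and the things lying about:** the blue wheel's mark was still at 0°. The jar, stamp pad, sleeves and sticks looked unmoved. The mug, tape roll and tray were outside the last view, and the arm never went near them.
- **At hand-in:** the hand was clear at 0.20 m and the wrist force was near zero.
- **Disagreement:** the top and wrist cameras differed by about 3 mm in x, so I used a value between them.

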